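# Clip the mixer's carrier and load the sample tube

### The arm

A 7-joint arm with a two-finger parallel gripper is mounted at the origin on the work surface. World frame = base frame: x ahead of the robot, y to its left, z up, the work surface at z = 0. Lengths are in m, angles in degrees, forces in N, time in s.
With the tool pointing down it reaches from about 0.425 to 0.975 m from the base axis. Payload 16.7 kg.
Tool frame: the origin (TCP) lies midway between the tips of the shut fingers; the grasp point (between the pads) lies behind it (env.hold_point_z is the z of the grasp point in the tool frame, in m); z points along the fingers, y is the line along which they close (so a half turn about z gives the same grasp; the last joint's range is limited). The gripper opens to 85 mm and grips with 20 to 120 N. Pads are 22 mm wide; open, the fingers measure 114 mm over their backs; the gripper's body (76 mm by 85 mm) begins 54 mm behind the grasp point. The pads swing forward as they close: fully open they stand 13 mm farther back than shut.
Start: joints at [-78.581, 24.414, 4.234, 92.017, -1.954, 63.644, -3.845], TCP at [0.231, 0.634, 0.231] pointing down, gripper open.
Joint ranges: [-163.25, 163.25], [-28.42, 122.38], [-70.27, 78.77], [12.13, 141.07], [-58.53, 238.53], [9.26, 117.41], [-156.51, 156.51]. Speed limits (degrees/s): [108.29, 108.29, 136.94, 136.94, 172.46, 172.46, 172.46].

### API

Orientations are given as [roll, pitch, yaw] about the fixed x, y, z axes, in that order (R = Rz(yaw) Ry(pitch) Rx(roll)).
In Python, from station import env, optics, hand_in gives the robot as it stands. The module is installed in compiled form; this text tells all that it offers.
- The arm moves only by the tool play_rows, never from a script. Its argument "moves" is a list of rows, each a list of 3 entries, a list of its own where there are three numbers: the shift along the tool's x, y, z in units of 0.15 m (1.0 is 0.15 m), then the turn, a rotation vector about the tool's x, y, z in units of 90 degrees (1.0 is 90 degrees), then the gripper's target within -1 to 1 (shut at 1, half-way at 0, fully open at -1). A call has 1 to 20 rows; each row shifts and turns the commanded pose from where the row before left it, along the tool's axes as they then stand; what a row does not reach is not made up. A row lasts 1/12 s, in which the tool goes at most 41.7 mm and 7.16 degrees, less where a joint would pass 70% of its speed; a pose out of reach is approached as far as the arm can. A call with a number of a shift or a turn outside -1 to 1 is refused whole. A call with a gripper value outside its range is refused whole. The fingers move at their own pace and stop on an object; "force" is the grip in N (left out, the last holds). Time passes only in rows, so rows that do not move let the fingers close. It gives the time, the measured TCP pose, the force, the opening and the grip force at its end, in the units of the state.
- env.observe(): the state, without advancing time (a new reading comes with each control period).
- optics.snapshot(name): name is "side" or "top" or "wrist"; returns (picture, depth): 384x512x3 uint8, blue, green, red; 384x512 float32, m along the optical axis (not along the pixel's ray), 0 where there is no reading.
- optics.camera_info(name): a dict with "intrinsics" (3x3 intrinsics, pixels), "world_to_cam" (4x4, takes a point from world to camera coordinates). Camera axes: x right, y up, looking along -z (the intrinsics and any distortion apply to the point x, -y, -z); pixel columns grow to the right and rows downward; lengths in m; the calibration is good to about 2 mm. The wrist camera is an equidistant fisheye: a pixel r from the principal point sees the ray r / f radians off the axis. A picture is of the moment at which its call begins: read the wrist's pose just before it. camera_info takes no time and is no camera call; for the wrist camera it gives the pose at the moment of the call.
- hand_in(): hands the job in; it is judged then, once.
The state is a dict: "time": time; "joint_pos": joint angles; "joint_vel": joint speeds; "tau": joint torques, N m; "position": TCP position; "tcp_rot": TCP orientation; "contact_force": force on the tool from outside, world axes, zero at the start; "torque": the same for the moment, N m; "opening": finger opening in m; "grip_force": force on a finger pad.
Only numpy, scipy, OpenCV 4.12 (cv2) and the standard library are available. Lean on these libraries where they do the work, as an engineer would, in place of code of your own. Each camera call takes 0.05 s, during which the arm holds its last target. There are 200 camera calls.

### The job

Make the tube mixer ready to run. First push the smaller of the two steel spring clips sideways onto the groove of the mixer's tilted spindle, under the spindle's head, until it snaps fully home; only then take the one tall capped tube out of the rack and let it down through the empty funnel so that it sits, cap up, on the bottom of its well. Leave the larger clip, the short tubes, the jar and the spray bottle where they are.

Things in the scene. Friction and masses are not known exactly. Their poses are not given: they have to be found in the camera images.
- clip: The clip to use: bare steel U-shaped spring clip, 117 mm long, 140 g, flat on the table at the left or right of the mixer, mouth away from the robot within 35 degrees. Origin on its underside below the grip tab's centre; z up, x from tab to open mouth. Plate 8 mm thick, 40 mm wide, x -19 to 46 mm. Upright grip tab: 30 mm (x) by 14 mm (y), from z = 8 to 48 mm; gripping it either way is fine.
- clip_jaw (a point): Centre of the clip's jaw, at (60, 0, 4) mm in the clip's frame, same axes. The shaft lies between the plate's front edge (14 mm behind this point) and two inward bumps 11.5 mm ahead, 17.6 mm apart. The mouth flares from the bumps to about 36 mm at the prong tips, 38 mm ahead of this point; outer width there about 53 mm.
- clip_left (a joint): Outward swing (rad) of the clip's left sprung prong about its root, 14 mm behind the jaw's centre; 0 = relaxed, 1.9 Nm/rad with a small preload, like the right one. Forcing the bumps over the shaft takes some 10 to 20 N and about 0.13 rad, then the prongs snap back.
- big_clip: The larger steel clip, a bystander that does not fit: 140 mm long, plate 76 mm wide, 8 mm thick; same tab (48 mm high), origin and axes as the clip. Lies on the other side of the mixer.
- groove (a point): Centre of the spindle's groove, on its axis, about 114 mm above the table. z = the spindle's axis, up and tilted 30 degrees from vertical towards the mixer's front; x up the slope, away from the robot; y level, to the left. The rigid steel shaft is 24 mm in diameter here and free for 11 mm (z -5.5 to 5.5 mm). The clip is home when its jaw centre is here and its z is along the spindle.
- spindle: Tilted spindle, same axes as groove, origin on its axis 25.5 mm below it. Above the groove its head: radius 18 mm, underside coned up by 4.5 mm from radius 12.5 mm as a lead-in, top 17.5 mm above the groove's centre. Below the groove the carrier's flat hub, radius 38 mm, chamfered to 43 mm, smooth, on which the clip slides. The clip may enter from any side between the wells.
- carrier (a joint): Turn of the carrier about the spindle (rad; 0 = bar level across the mixer; positive counter-clockwise from above). Stiff: stays put. Aluminium bar 235 by 56 by 8 mm, its top 17.5 mm below the groove's centre along the spindle; at 95 mm either side a well with a funnel. The right one holds a tube (top 86 mm above the groove's centre, along the spindle), the left one is empty.
- well_floor (a point): Centre of the floor of the empty (left) well, inside. Carrier's axes: z along the well, parallel to the spindle; y along the bar, away from the spindle; x across the bar. The well is 20 mm wide inside from z = 0 to about 38 mm, then widens as a funnel. Smooth and slippery: a tube let go in it slides down by itself.
- funnel_mouth (a point): Centre of the funnel's mouth above the same well, 72 mm above well_floor along z; mouth about 42 mm wide inside, 48 mm outside. Same axes as well_floor.
- tube: The tall capped sample tube: 100 mm long, 45 g, bottom-heavy (steel beads inside), white, 17 mm in diameter, round bottom, blue cap 21 mm in diameter on the top 22 mm. Origin at its bottom end, z along it to the cap. Stands upright in one of the rack's three holes; two 68 mm tubes stand in the others.
- rack: Aluminium tube rack, fixed, 172 mm (x) by 56 mm (y), 48 mm high; origin under its centre. Three 20 mm holes along x at -55, 0 and 55 mm; its floor is 6 mm above the table.
- mixer: The tube mixer, fixed: white base 160 by 140 by 32 mm with a tilted head carrying spindle and carrier. Origin under the base's centre, x away from its front.
- vial_a: Short capped tube, 68 mm, bystander in the rack. Origin at its bottom.
- vial_b: The other short capped tube, as vial_a.
- jar: Small closed jar, bystander, 56 mm in diameter, 55 mm high, in front of the mixer. Origin under its centre.
- spray: Spray bottle, bystander, 66 mm in diameter, 194 mm high, nozzle 47 mm from its axis. Origin under its centre.
Mind the look-alikes: they are no part of the job. What is shaped like the tube but brown or turquoise is not meant.

How it is judged (in metres and radians):
On the way, in this order (a step that is already met when the one before it is completed fails the run):
1. the clip has snapped home in the spindle's groove (distance between clip_jaw and groove below 0.005 m and angle between the z axis of clip_jaw and the z axis of groove, either way round below 0.17 rad), for 0.2 s.
2. then the tube has gone down to the bottom of the empty well (distance between tube and well_floor below 0.008 m and angle between the z axis of tube and the z axis of well_floor, either way round below 0.25 rad), for 0.2 s.
At the end, for the whole second after the job is handed in: Small clip home: jaw centre within 5 mm of the groove's centre, square to the spindle within 10 degrees. Tall tube cap up in the formerly empty well: bottom within 8 mm of the floor's centre, within 14 degrees of the well's axis. Both released and at rest; bystanders moved less than 40 mm (all of step 1 and all of step 2 and angle between tube's own z axis and vertical below 1 rad and linear speed of each of tube, clip below 0.02 m/s); the robot touches nothing.
It fails at once if a bystander (larger clip, short tubes, jar, spray bottle) is moved more than 40 mm (distance of any of big_clip, vial_a, vial_b, jar, spray from where it was at the start of the episode above 0.04 m).
It also fails if it takes over 64 s, if anything falls off the work surface, if the arm or the gripper's body presses on something with over 40 N, if the wrist force passes 120 N, or if a joint passes its speed limit or range.

## Working session

There is one attempt and no reset: what is moved stays moved. The work goes in short steps, Python scripts to look and compute and a tool call to move; the robot and the scene stay as the last step left them, time stands still between calls to the robot, and variables do not carry over. Pictures are saved under pics/ and viewed, at most 10 in all, crops included, and the job is handed in when it is done.

Besides the shell and the picture viewer there is one more tool, called after "Call:" as name([rows], argument=value, ...), one row to a line, values as JSON. play_rows: Moves the arm, as the interface text tells. Its arguments: {"type":"object","properties":{"moves":{"type":"array","items":{"type":"array"}},"force":{"type":"number"}},"required":["moves"]}

```bash
mkdir -p pics
python3 - <<'E'
from station import env, optics
import cv2, numpy as np
print(env.observe(), env.hold_point_z)
for n in ["side","top"]:
    p,d=optics.snapshot(n); cv2.imwrite(f"pics/{n}0.png",p); np.save(f"{n}0.npy",d)
    i=optics.camera_info(n); print(n,i["intrinsics"],i["world_to_cam"], {k:v for k,v in i.items() if k not in("intrinsics","world_to_cam")})
E
```

```text
{'time': 0.0, 'joint_pos': array([-78.58249369,  24.44905256,   4.23060482,  92.05233909,
        -1.95249433,  63.64439348,  -3.84582798]), 'joint_vel': array([-0.05608433,  0.05998737, -0.03390262,  0.04503795, -0.03411901,
        0.02562198,  0.11263069]), 'tau': array([ 1.05168394e-03, -9.49794173e+01,  3.76130328e+00, -4.63529956e+01,
        1.93492480e-02,  9.93630965e-03, -1.15014839e-05]), 'position': array([0.23056312, 0.63396168, 0.23061644]), 'tcp_rot': array([-1.79926601e+02,  6.23640092e-03,  1.60014914e+02]), 'contact_force': array([-0.38892311, -0.29930688, -0.32079811]), 'torque': array([-0.03054003,  0.00492729, -0.00080567]), 'grip_force': 0.0, 'opening': 0.08529990575955182} -0.0187
side [[494.47370431   0.         253.16593341]
 [  0.         494.47370431 191.94377554]
 [  0.           0.           1.        ]] [[ 0.90238497 -0.43065934 -0.01529364 -0.47344817]
 [ 0.2181276   0.42587205  0.87809644 -0.22851163]
 [-0.3716473  -0.79571699  0.47823922 -1.36124411]
 [ 0.          0.          0.          1.        ]] {}
top [[388.26229467   0.         260.0550455 ]
 [  0.         388.26229467 194.62245107]
 [  0.           0.           1.        ]] [[-0.02971547 -0.99917883 -0.02754365  0.01735236]
 [ 0.99072055 -0.0330978   0.13182309 -0.56561633]
 [-0.13262648 -0.02337087  0.99089052 -1.20815986]
 [ 0.          0.          0.          1.        ]] {}
```

View pics/top0.png

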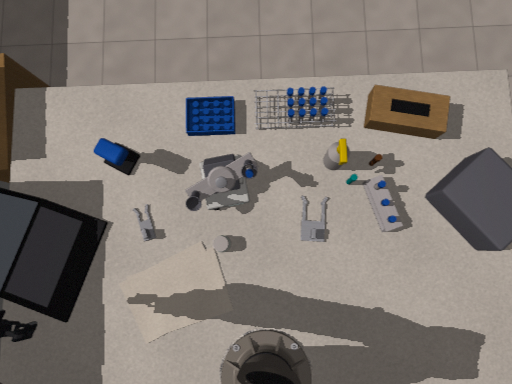

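View pics/side0.png

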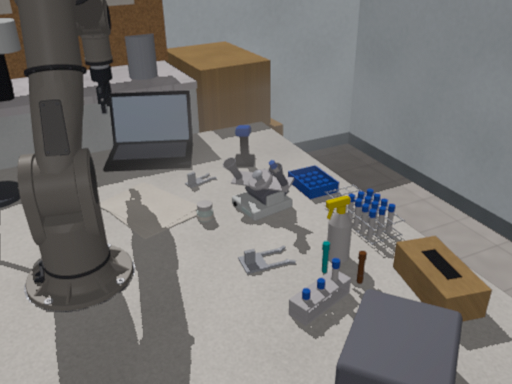

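The top view shows the small clip at about (145,222) and the big clip at about (314,220). The mixer head is near (222,178), with its empty funnel at (193,200) and the filled well at (249,169). The rack is at (383,205), and in the side view the tall tube looks like the one nearest the spray, top (381,184). Next I'll turn these pixels into positions.

```bash
cat > h.py <<'E'
import numpy as np, cv2
from scipy.spatial.transform import Rotation as R
from station import env, optics
def cloud(name,d,info):
    K=info["intrinsics"];T=np.linalg.inv(info["world_to_cam"])
    v,u=np.mgrid[:d.shape[0],:d.shape[1]]
    x=(u-K[0,2])/K[0,0];y=(v-K[1,2])/K[1,1]
    if name=="wrist":
        r=np.hypot(x,y)+1e-9; s=np.tan(np.minimum(r,1.5))/r; x=x*s;y=y*s
    P=np.stack([x*d,-y*d,-d],-1)
    W=P@T[:3,:3].T+T[:3,3]; W[d<=0]=np.nan
    return W
def proj(name,p,info):
    K=info["intrinsics"];q=info["world_to_cam"]@np.r_[p,1]
    return K[0,0]*q[0]/-q[2]+K[0,2], K[1,1]*-q[1]/-q[2]+K[1,2]
E
python3 - <<'E'
from h import *
p=cv2.imread("pics/top0.png"); d=np.load("top0.npy"); W=cloud("top",d,optics.camera_info("top"))
print("table z",np.nanmedian(W[260:300,240:400,2]))
def box(n,u0,u1,v0,v1,z0,z1):
    w=W[v0:v1,u0:u1].reshape(-1,3); w=w[(w[:,2]>z0)&(w[:,2]<z1)]
    if len(w): print(n,len(w),w.mean(0).round(4),w.min(0).round(3),w.max(0).round(3))
    return w
w=box("clip tab",125,165,200,245,.035,.06)
w=box("clip low",125,165,200,245,.004,.02); c=np.linalg.svd(w-w.mean(0))[2][0]; print(c)
box("big tab",295,335,190,245,.035,.06)
box("head",210,235,165,190,.12,.15)
for n,(u,v) in dict(c1=(381,184),c2=(385,203),c3=(392,219),fun=(193,200),rtube=(249,171)).items():
    a=W[v-7:v+8,u-7:u+8]; print(n,a[7,7].round(3),"max",np.nanmax(a[...,2]).round(3)); 
    m=a[...,2]>np.nanmax(a[...,2])-.012; print(a[m].mean(0).round(4),m.sum())
# mixer crop heights
s=p[140:250,120:280]; s=cv2.resize(s,(800,550),interpolation=cv2.INTER_CUBIC); cv2.imwrite("pics/crop1.png",s)
np.set_printoptions(linewidth=250)
print((W[150:216:3,180:264:3,2]*1000).round())
E
```

```text
table z -0.0007391036847468335
clip tab 49 [0.4542 0.3683 0.0464] [0.439 0.359 0.039] [0.47  0.379 0.052]
clip low 300 [0.4895 0.3778 0.0073] [0.42  0.318 0.004] [0.566 0.449 0.017]
[-0.93688463 -0.34960619  0.00476447]
big tab 45 [ 0.4378 -0.166   0.0464] [ 0.422 -0.173  0.041] [ 0.451 -0.159  0.053]
head 233 [0.6171 0.1143 0.1264] [0.582 0.08  0.12 ] [0.648 0.147 0.138]
c1 [ 0.577 -0.368  0.104] max 0.111
[ 0.5794 -0.3717  0.1043] 38
c2 [ 0.522 -0.385  0.073] max 0.077
[ 0.5263 -0.3892  0.0728] 38
c3 [ 0.472 -0.403  0.074] max 0.077
[ 0.474  -0.4059  0.0731] 40
fun [0.548 0.203 0.102] max 0.16
[0.546  0.196  0.1539] 26
rtube [0.61  0.024 0.212] max 0.212
[0.6046 0.0235 0.2049] 42
[[  4.   4.  -2.  -0.  -0.  -3.  -1.  -1.  -2.  -2.  -2.   2.   2.   2.   2.  -2.  -1.  -4.   3.   2.   0.   1.  -1.  -0.   7.   1.   1.  -5.]
 [ -1.  -2.  -1.   1.  -0.  -1.   0.   0.  -3.  -1.   2.   1.  -1.   1.  -3.  -0.  -2.   1.  -0.  -5.   4.   1.   7. 130.   3.  -3.  -1.  -1.]
 [  1.   2.   3.   4.  -5.  -1.   2.  -2.  -0.   3.  -1.  -1.  -5.  53.  65.  67.  74.  77.  75.  34.  31. 125. 125. 128. 1
[... 2037 characters left out ...]
. 132. 117. 108. 118. 148.   0.  29.  28.  30.  25.  35.  32.  30.  25.  32.  29.  33.  32.  31.  38.  20.  -3.  -0.  -1.  -3.]
 [ -0.  -3. 151. 133. 122. 118. 128. 143.  -1.  29.  33.  31.  34.  31.  31.  32.  37.  27.  25.  26.   1.   2.  -1.  -1.  -4.  -0.  -3.  -0.]
 [ -3.  -3.   0. 138. 134. 132. 134.  -4.  -1.  25.  35.  29.  30.  26.  18.   3.   0.  -1.   1.  -0.  -5.  -0.   2.  -1.   2.  -1.   3.   2.]
 [  2.   4.  -3.  -4. 138. 136.  -4.   1.  -3.   5.  -0.  -2.   2.  -1.   4.   1.  -5.   3.  -2.   1.   0.  -3.  -6.   5.  -0.   3.  -2.  -1.]
 [  1.   1.   1.  -2.  -2.   3.  -0.  -2.  -3.  -3.   3.  -2.  -3.  nan  -2.  -3.   3.   3.  -2.   0.   2.   3.  -1.   1.  -3.   2.  -5.   1.]]
```

View pics/crop1.png

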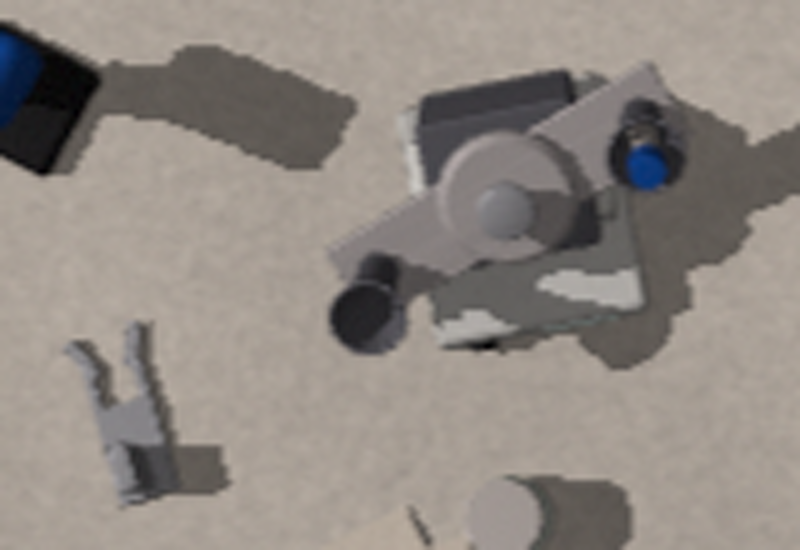

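```bash
cat >> h.py <<'E'
def mixer(W,c0,verbose=True):
    """fit spindle axis from the bar+hub planes, centre from hub & head discs"""
    w=W.reshape(-1,3); w=w[np.isfinite(w).all(1)]; w=w[np.linalg.norm(w-c0,axis=1)<.15]; w=w[w[:,2]>.05]
    n=np.array([-.49,-.05,.866]); n/=np.linalg.norm(n); off={}
    for it in range(8):
        h=(w-c0)@n; r=np.linalg.norm((w-c0)-np.outer(h,n),axis=1)
        if it==0: # histogram peaks: bar level
            H,e=np.histogram(h[(r>25e-3)],bins=np.arange(-.06,.06,.003)); print(dict(zip((e[:-1]*1000).round(),H)))
            hub=np.median(h[(r>.022)&(r<.034)&(abs(h)<.02)])
        A=[];t=.007 if it<3 else .005
        k1=abs(h-hub)<t; k1&=(r<.036)&(r>.021)
        k2=(abs(h-(hub-.012))<t)&(r>.046)&(r<.12); 
        g1,g2=w[k1],w[k2]
        Q=np.vstack([g1-g1.mean(0),g2-g2.mean(0)]); 
        n=np.linalg.svd(Q)[2][2]; n*=np.sign(n[2]); hub=np.median((g1-c0)@n)
    h=(w-c0)@n
    return n,hub,len(g1),len(g2),w,h,g2
E
python3 - <<'E'
from h import *
p=cv2.imread("pics/top0.png"); d=np.load("top0.npy"); I=optics.camera_info("top");W=cloud("top",d,I)
c0=np.array([.602,.11,.118])  # rough
n,hub,a,b,w,h,g2=mixer(W,c0)
print("n",n,"tilt",np.degrees(np.arccos(n[2])),"hub",hub,a,b, "yaw",np.degrees(np.arctan2(-n[1],-n[0])))
hh=w[(h>hub+.017)&(h<hub+.029)&(np.linalg.norm(w-c0,axis=1)<.045)]
print("head",len(hh),hh.mean(0),(hh-c0)@n*1e3//1)
ht=np.median((hh-c0)@n); print("head-hub",ht-hub)
# ray-cast head contour by image circle: grow via depth mask
g=hh.mean(0)-n*.0175; print("groove est",g)
bd=np.linalg.svd(g2-g2.mean(0))[2][0]; print("bar dir",bd,"bar mean",g2.mean(0))
print("rtube err",)
E
```

```text
{np.float64(-60.0): np.int64(17), np.float64(-57.0): np.int64(8), np.float64(-54.0): np.int64(12), np.float64(-51.0): np.int64(16), np.float64(-48.0): np.int64(11), np.float64(-45.0): np.int64(25), np.float64(-42.0): np.int64(43), np.float64(-39.0): np.int64(85), np.float64(-36.0): np.int64(83), np.float64(-33.0): np.int64(28), np.float64(-30.0): np.int64(29), np.float64(-27.0): np.int64(126), np.float64(-24.0): np.int64(222), np.float64(-21.0): np.int64(205), np.float64(-18.0): np.int64(91), np.float64(-15.0): np.int64(105), np.float64(-12.0): np.int64(162), np.float64(-9.0): np.int64(104), np.float64(-6.0): np.int64(21), np.float64(-3.0): np.int64(5), np.float64(0.0): np.int64(8), np.float64(3.0): np.int64(8), np.float64(6.0): np.int64(13), np.float64(9.0): np.int64(7), np.float64(12.0): np.int64(8), np.float64(15.0): np.int64(12), np.float64(18.0): np.int64(9), np.float64(21.0): np.int64(16), np.float64(24.0): np.int64(8), np.float64(27.0): np.int64(17), np.float64(30.0): np.int64(22), np.float64(33.0): np.int64(13), np.float64(36.0): np.int64(20), np.float64(39.0): np.int64(18), 
[... 224 characters left out ...]
ub -0.00985259879926785 251 572 yaw 9.510942035397372
head 106 [0.59552268 0.11177819 0.12890486] [11.  9. 11. 10.  8.  9. 12. 10. 13. 14. 13. 12. 10.  9. 10. 13. 12. 10.
 11. 16. 17. 10.  7. 10.  8. 12. 14. 13. 12. 15. 11. 11. 12.  7.  8. 11.
 12. 13. 15.  9. 13. 12. 11. 13. 17. 12.  9. 13. 14. 13. 14. 11. 13. 10.
 10. 10. 12. 14. 12. 13. 15. 15. 14. 10. 13. 16. 15. 14. 14.  9. 14. 10.
 13. 11. 10. 14. 13. 10.  7. 13. 15. 10. 10. 13. 14. 14. 18. 13. 16. 13.
 10. 10. 14. 12. 13. 15. 16. 15. 15. 12. 11. 10. 10. 11.  9.  8.]
head-hub 0.02232549379188
groove est [0.60413388 0.1132209  0.11373859]
bar dir [-0.45913759  0.87029607 -0.17826225] bar mean [0.61480036 0.12065371 0.10085734]
rtube err
```

Call:
play_rows([
  [[-0.2, -0.116, 0], [0, 0, 0], -1],
  [[-0.2, -0.116, 0], [0, 0, 0], -1],
  [[-0.2, -0.116, 0], [0, 0, 0], -1],
  [[-0.2, -0.116, 0], [0, 0, 0], -1],
  [[-0.2, -0.116, 0], [0, 0, 0], -1],
  [[-0.2, -0.116, 0], [0, 0, 0], -1],
  [[-0.2, -0.116, 0], [0, 0, 0], -1],
  [[-0.2, -0.116, 0], [0, 0, 0], -1],
  [[-0.2, -0.116, 0], [0, 0, 0], -1],
  [[-0.2, -0.116, 0], [0, 0, 0], -1],
  [[0, 0, 0], [0, 0, 0], -1],
])

```text
time: 1.02
position: [0.4576, 0.362, 0.2314]
tcp_rot: [-179.9, 0.1, 159.6]
contact_force: [0.6, -0.5, 0.1]
opening: 0.0854
grip_force: 0.0
```

Run:
```python
from h import *
o=env.observe(); I=optics.camera_info("wrist"); p,d=optics.snapshot("wrist"); np.save("w1.npy",d); np.save("w1T.npy",I["world_to_cam"]); cv2.imwrite("pics/w1.png",p)
print(o["time"],o["position"],o["tcp_rot"],o["joint_pos"],I["intrinsics"],I["world_to_cam"])
W=cloud("wrist",d,I)
m=(abs(W[...,0]-.48)<.12)&(abs(W[...,1]-.375)<.07)
tab=W[m&(W[...,2]>.042)&(W[...,2]<.054)]; print("tab",len(tab),tab.mean(0),tab.min(0),tab.max(0))
k=(m&(W[...,2]>.004)&(W[...,2]<.03)).astype(np.uint8); k=cv2.morphologyEx(k,cv2.MORPH_OPEN,np.ones((3,3)))
n,l,s,c=cv2.connectedComponentsWithStats(k); 
for i in range(1,n):
    if s[i,4]>60:
        q=W[l==i]; print(s[i],q.mean(0),q.min(0),q.max(0), np.linalg.svd(q[:,:2]-q[:,:2].mean(0))[2][0])
print("table",np.nanmedian(W[m][:,2]))
```

```text
1.0167 [0.45764354 0.36195085 0.23137232] [-1.79917473e+02  1.19883387e-01  1.59565450e+02] [-54.32516773  15.97967842  11.63948633 104.56480961  -3.51653871
  59.83529239  28.21130871] [[297.31863964   0.         253.47263504]
 [  0.         297.31863964 190.67778813]
 [  0.           0.           1.        ]] [[ 3.48268957e-01  9.37394271e-01 -8.44732312e-04 -4.98129254e-01]
 [-8.86409810e-01  3.29033349e-01 -3.25598993e-01  3.29187506e-01]
 [-3.04936686e-01  1.14144801e-01  9.45507579e-01 -2.81436836e-01]
 [ 0.00000000e+00  0.00000000e+00  0.00000000e+00  1.00000000e+00]]
tab 326 [0.4518902  0.37192289 0.04670488] [0.43718085 0.36174511 0.04243459] [0.46790809 0.38208892 0.04869667]
[ 239  132   79   87 1655] [0.48165115 0.38209362 0.00748236] [0.42962909 0.34779812 0.00453232] [0.55045226 0.42359786 0.02921893] [0.96193692 0.27327159]
table 0.2922658270089977
```

View pics/w1.png

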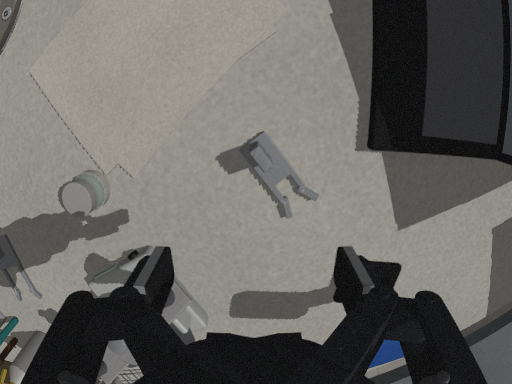

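Run:
```python
from h import *
d=np.load("w1.npy"); I=dict(optics.camera_info("wrist")); I["world_to_cam"]=np.load("w1T.npy"); W=cloud("wrist",d,I)
m=np.zeros(d.shape,bool); m[125:225,230:325]=1
z=W[...,2]
t=W[m&(z>.045)&(z<.055)][:,:2]; print("tab",len(t),cv2.minAreaRect((t*1000).astype(np.float32)), np.degrees(np.arctan(np.divide(*np.linalg.svd(t-t.mean(0))[2][0][::-1]))),t.mean(0))
print("table",np.median(z[m]))
w=W[m&(z>.005)&(z<.0105)][:,:2]; print(len(w),cv2.minAreaRect((w*1000).astype(np.float32)))
for a in range(8,22,2):
    u=np.array([np.cos(np.radians(a)),np.sin(np.radians(a))]); v=np.array([-u[1],u[0]])
    b=w-t.mean(0); s=b@u; q=b@v
    print(a,s.min().round(4),s.max().round(4),[((q[(s>x)&(s<x+.01)].min()*1e3).round(1),(q[(s>x)&(s<x+.01)].max()*1e3).round(1)) for x in (.02,.03,.05,.065,.085)])
```

```text
tab 313 ((452.1636657714844, 371.73681640625), (29.85538101196289, 14.142693519592285), 17.458763122558594) 17.228221727904042 [0.45206367 0.37189395]
table nan
1598 ((489.80792236328125, 382.0364685058594), (116.11454772949219, 52.352699279785156), 18.40113639831543)
8 -0.0204 0.0993 [(np.float64(-16.7), np.float64(24.9)), (np.float64(-15.1), np.float64(26.5)), (np.float64(-11.9), np.float64(29.2)), (np.float64(-9.2), np.float64(32.2)), (np.float64(-10.5), np.float64(40.6))]
10 -0.0199 0.0991 [(np.float64(-17.4), np.float64(23.5)), (np.float64(-16.2), np.float64(25.1)), (np.float64(-13.7), np.float64(27.3)), (np.float64(-11.6), np.float64(29.0)), (np.float64(-13.9), np.float64(37.5))]
12 -0.0194 0.0988 [(np.float64(-18.2), np.float64(22.6)), (np.float64(-17.4), np.float64(23.8)), (np.float64(-15.0), np.float64(25.3)), (np.float64(-14.0), np.float64(25.3)), (np.float64(-17.2), np.float64(34.3))]
14 -0.0189 0.0984 [(np.float64(-19.0), np.float64(21.6)), (np.float64(-18.6), np.float64(22.0)), (np.float64(-16.8), np.float64(23.2)), (np.float64(-16.3), np.float64(23.0)), (np.float64(-21.2), np.float64(31.1))]
16 -0.0184 0.0979 [(np.float64(-19.9), np.float64(20.7)), (np.float64(-19.7), np.float64(20.8)), (np.float64(-18.7), np.float64(21.1)), (np.float64(-18.7), np.float64(20.6)), (np.float64(-24.5), np.float64(27.8))]
18 -0.0189 0.0972 [(np.float64(-20.7), np.float64(19.7)), (np.float64(-20.8), np.float64(19.5)), (np.float64(-20.7), np.float64(19.0)), (np.float64(-21.0), np.float64(18.3)), (np.float64(-27.8), np.float64(24.5))]
20 -0.0195 0.0975 [(np.float64(-21.4), np.float64(18.9)), (np.float64(-22.1), np.float64(18.3)), (np.float64(-22.7), np.float64(17.1)), (np.float64(-23.3), np.float64(15.9)), (np.float64(-31.1), np.float64(21.0))]
```

Call:
play_rows([
  [[0.057, 0.048, 0], [0, 0, 0], -1],
  [[0, 0, 0.167], [0, 0, -0.0697], -1],
  [[0, 0, 0.167], [0, 0, -0.0697], -1],
  [[0, 0, 0.167], [0, 0, -0.0697], -1],
  [[0, 0, 0.167], [0, 0, -0.0697], -1],
  [[0, 0, 0.167], [0, 0, -0.0697], -1],
  [[0, 0, 0.167], [0, 0, -0.0697], -1],
  [[0, 0, 0], [0, 0, 0], -1],
])

```text
time: 1.73
position: [0.444, 0.3781, 0.0765]
tcp_rot: [-179.9, -0.4, -161.9]
contact_force: [-1.0, -1.2, -0.3]
opening: 0.0855
grip_force: 0.0
```

Call:
play_rows([
  [[-0.038, -0.057, 0.1], [0, 0, 0.01], -1],
  [[0, 0, 0.1], [0, 0, 0], -1],
  [[0, 0, 0], [0, 0, 0], -1],
])

```text
time: 1.98
position: [0.4542, 0.372, 0.0498]
tcp_rot: [-180.0, -0.1, -163.4]
contact_force: [-0.8, -1.2, -0.0]
opening: 0.0853
grip_force: 0.0
```

Call:
play_rows([
  [[0.013, 0, 0.123], [0, 0, 0.0], -1],
  [[0, 0, 0.122], [0, 0, 0], -1],
  [[0, 0, 0], [0, 0, 0], -1],
  [[0, 0, 0], [0, 0, 0], 1],
  [[0, 0, 0], [0, 0, 0], 1],
  [[0, 0, 0], [0, 0, 0], 1],
  [[0, 0, 0], [0, 0, 0], 1],
  [[0, 0, 0], [0, 0, 0], 1],
  [[0, 0, 0], [0, 0, 0], 1],
  [[0, 0, 0], [0, 0, 0], 1],
], force=110)

```text
time: 2.82
position: [0.4539, 0.3713, 0.0151]
tcp_rot: [180.0, 0.0, -163.3]
contact_force: [-3.0, -1.2, 12.6]
opening: 0.0123
grip_force: 107.9
```

Call:
play_rows([
  [[0, 0, -0.1], [0, 0, 0], 1],
  [[0, 0, -0.2], [0, 0, 0], 1],
  [[0, 0, -0.2], [0, 0, 0], 1],
  [[0, 0, -0.2], [0, 0, 0], 1],
  [[0, 0, -0.2], [0, 0, 0], 1],
  [[0, 0, -0.2], [0, 0, 0], 1],
  [[0, 0, 0], [0, 0, 0], 1],
])

```text
time: 3.4
position: [0.4557, 0.3725, 0.1851]
tcp_rot: [179.8, 0.4, -163.3]
contact_force: [1.3, 1.2, -1.4]
opening: 0.0124
grip_force: 107.2
```

```bash
cat >> h.py <<'E'
G=np.array([.6041,.1132,.1137]); N=np.array([-.4921,-.0824,.8666]); N/=np.linalg.norm(N)
B=np.array([-.4591,.8703,-.1783]); B-=N*(B@N); B/=np.linalg.norm(B); E=np.cross(B,N)
def Rt(turn=0):   # tool rotation: x=-e, y=bar, z=-n, turned about n by turn deg
    q=R.from_rotvec(N*np.radians(turn)); return R.from_matrix(np.c_[q.apply(-E),q.apply(B),-N])
def go(tgt,Rg):
    o=env.observe(); p=o["position"]; r=R.from_euler("xyz",o["tcp_rot"],degrees=True)
    print("t",o["time"],"p",p.round(4),"tgt",tgt.round(4),"dworld",(tgt-p).round(4))
    print("shift units now",(r.inv().apply(tgt-p)/.15).round(3),"| turn units",((r.inv()*Rg).as_rotvec()/(np.pi/2)).round(4),"deg",np.degrees((r.inv()*Rg).magnitude()).round(1),"| shift in final axes",(Rg.inv().apply(tgt-p)/.15).round(3))
E
python3 - <<'E'
from h import *
print("E",E)
e=E
home=G-e*.0584+N*.011; print("home",home)
go(home-e*.068+N*.05,Rt(0))
go(home-e*.068+N*.05,Rt(-10))
w,d=None,None
E
```

```text
E [0.73953468 0.48561365 0.46611999]
home [0.55549793 0.08393374 0.09601144]
t 3.4 p [0.4557 0.3725 0.1851] tgt [0.4806 0.0468 0.1076] dworld [ 0.0249 -0.3257 -0.0775]
shift units now [ 0.469 -2.129  0.506] | turn units [ 0.0827 -0.319  -0.1495] deg 32.6 | shift in final axes [ 1.172 -1.874  0.35 ]
t 3.4 p [0.4557 0.3725 0.1851] tgt [0.4806 0.0468 0.1076] dworld [ 0.0249 -0.3257 -0.0775]
shift units now [ 0.469 -2.129  0.506] | turn units [ 0.0545 -0.3243 -0.0409] deg 29.8 | shift in final axes [ 0.829 -2.049  0.35 ]
```

Call:
play_rows([
  [[0.1, -0.1, -0.2], [0, 0, 0], 1],
  [[0.1, -0.2, -0.15], [0, 0, 0], 1],
  [[0.1, -0.25, 0], [0, 0, 0], 1],
  [[0.05, -0.25, 0], [0, 0, 0], 1],
  [[0.05, -0.25, 0], [0, 0, 0], 1],
  [[0.05, -0.25, 0], [0, 0, 0], 1],
  [[0, -0.25, 0], [0, 0, 0], 1],
  [[0, -0.25, 0], [0, 0, 0], 1],
  [[0, -0.25, 0], [0, 0, 0], 1],
  [[0, -0.08, 0], [0, 0, 0], 1],
  [[0, 0, 0], [0.0165, -0.0638, -0.03], 1],
  [[0, 0, 0], [0.0165, -0.0638, -0.03], 1],
  [[0, 0, 0], [0.0165, -0.0638, -0.03], 1],
  [[0, 0, 0], [0.0165, -0.0638, -0.03], 1],
  [[0, 0, 0], [0.0165, -0.0638, -0.03], 1],
  [[0, 0, 0], [0, 0, 0], 1],
])

```text
time: 4.73
position: [0.4777, 0.0446, 0.2297]
tcp_rot: [-168.2, 27.5, -146.4]
contact_force: [-1.1, -2.1, -2.8]
opening: 0.0126
grip_force: 107.6
```

Run:
```python
from h import *
home=G-E*.0584+N*.011
go(home-E*.068+N*.04,Rt(0))
p,d=optics.snapshot("side"); cv2.imwrite("pics/s2.png",cv2.resize(p[110:290,140:360],(800,654))[:600])
```

```text
t 4.7333 p [0.4777 0.0446 0.2297] tgt [0.4855 0.0476 0.099 ] dworld [ 0.0078  0.003  -0.1308]
shift units now [0.355 0.151 0.784] | turn units [-0.0004 -0.0022  0.0038] deg 0.4 | shift in final axes [0.358 0.149 0.783]
```

View pics/s2.png

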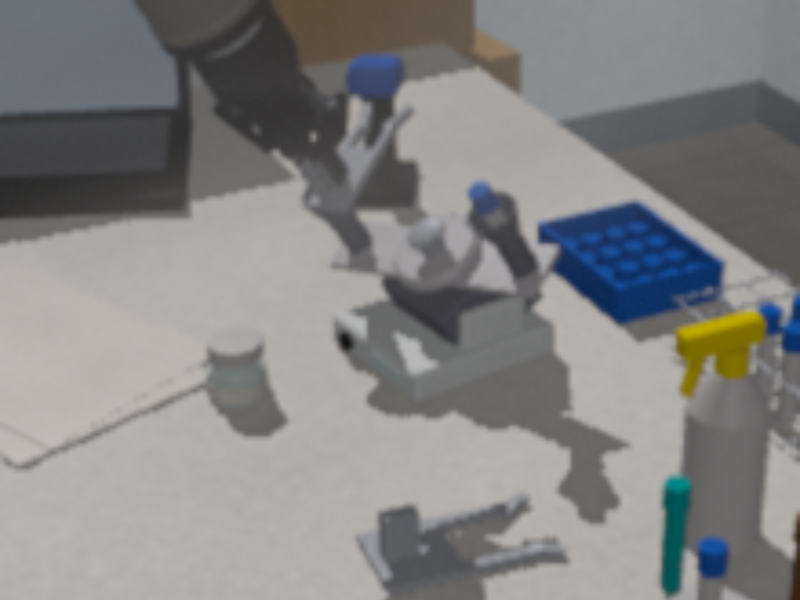

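Call:
play_rows([
  [[0.12, 0.05, 0.1], [0, 0, 0], 1],
  [[0.12, 0.05, 0.17], [0, 0, 0], 1],
  [[0.12, 0.05, 0.17], [0, 0, 0], 1],
  [[0, 0, 0.17], [0, 0, 0], 1],
  [[0, 0, 0.17], [0, 0, 0], 1],
  [[0, 0, 0], [0, 0, 0], 1],
  [[0, 0, 0], [0, 0, 0], 1],
])

```text
time: 5.37
position: [0.4897, 0.0428, 0.1622]
tcp_rot: [-167.2, 26.9, -146.3]
contact_force: [0.2, 0.8, -1.7]
opening: 0.0124
grip_force: 107.7
```

```bash
cat > look.py <<'E'
from h import *
o=env.observe(); r=R.from_euler("xyz",o["tcp_rot"],degrees=True)
I=optics.camera_info("wrist"); p,d=optics.snapshot("wrist"); cv2.imwrite("pics/w_last.png",p); W=cloud("wrist",d,I)
I2=optics.camera_info("top"); p2,d2=optics.snapshot("top"); W2=cloud("top",d2,I2); cv2.imwrite("pics/t_last.png",p2)
np.save("W.npy",W); np.save("W2.npy",W2)
for n,w in (("wrist",W),("top",W2)):
    w=w.reshape(-1,3); w=w[np.isfinite(w).all(1)]
    q=(w-G)@np.c_[E,B,N]    # groove frame: e, bar, n
    t=r.inv().apply(w-o["position"])
    # clip expected: clip x=-t0+.0016, y=t1, z=.015-t2
    c=np.c_[.0016-t[:,0],t[:,1]-.001,.0151-t[:,2]]
    k=(c[:,0]>.025)&(c[:,0]<.105)&(abs(c[:,1])<.035)&(c[:,2]>-.012)&(c[:,2]<.02)
    if "v" in __import__("sys").argv: print(n,"clip pts",k.sum())
    for a in range(25,105,10):
        s=c[k&(c[:,0]>a*1e-3)&(c[:,0]<(a+10)*1e-3)]
        if len(s)>3: print(n,a,len(s),"y",(s[:,1].min()*1e3).round(1),(s[:,1].max()*1e3).round(1),"ztop med",(np.percentile(s[:,2],[25,50,75])*1e3).round(1))
    print(n,"x max",(c[k,0].max()*1e3).round(1) if k.any() else None)
    for nm,lo,hi,rm in (("head",.012,.023,.03),("hub",-.011,.0,.04)):
        rr=np.hypot(q[:,0],q[:,1]); j=(q[:,2]>lo)&(q[:,2]<hi)&(rr<rm)&((rr>.022)|(nm=="head"))
        if j.sum()>5: print(n,nm,j.sum(),"centre e,b",((q[j,:2].max(0)+q[j,:2].min(0))/2*1e3).round(1),"mean",(q[j].mean(0)*1e3).round(1),"med h",(np.median(q[j,2])*1e3).round(1))
E
python3 look.py v
python3 - <<'E'
from h import *
home=G-E*.0584+N*.011
go(home-E*.068+N*.002,Rt(0))
E
```

```text
wrist clip pts 191
wrist 55 8 y -13.7 -13.6 ztop med [5.8 6.3 6.6]
wrist 65 176 y -14.0 12.0 ztop med [3.1 6.4 7.4]
wrist 75 7 y -14.1 12.1 ztop med [6.9 7.2 7.3]
wrist x max 76.2
wrist hub 274 centre e,b [ 2.9 17.8] mean [-14.9  30.6  -4.4] med h -4.4
top clip pts 234
top 25 47 y -22.6 16.4 ztop med [6.8 7.7 9. ]
top 35 49 y -22.5 16.6 ztop med [5.8 7.2 8.8]
top 45 30 y -23.0 16.6 ztop med [4.6 6.9 8. ]
top 55 19 y -23.6 16.8 ztop med [5.7 7.8 8.7]
top 65 27 y -22.5 16.0 ztop med [4.5 6.8 8. ]
top 75 27 y -23.9 18.8 ztop med [5.5 7.1 7.8]
top 85 26 y -28.8 21.8 ztop med [5.6 8.  8.7]
top 95 9 y -27.4 20.8 ztop med [3.2 7.1 7.7]
top x max 98.4
top head 106 centre e,b [-1.1  0.4] mean [ 0.2  0.  17.7] med h 17.6
top hub 339 centre e,b [-0.2  0.1] mean [ 2.4 -1.2 -5.2] med h -5.2
t 5.4667 p [0.4896 0.0435 0.1633] tgt [0.5042 0.0507 0.066 ] dworld [ 0.0146  0.0072 -0.0973]
shift units now [0.199 0.126 0.614] | turn units [-0.0116 -0.0072  0.0068] deg 1.4 | shift in final axes [0.207 0.113 0.614]
```

View pics/w_last.png

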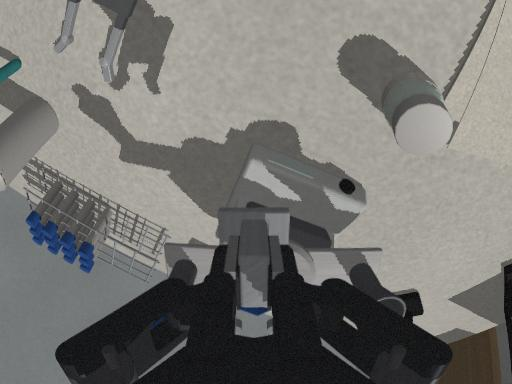

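Call:
play_rows([
  [[0.05, 0.03, 0.02], [-0.006, -0.003, 0.003], 1],
  [[0.05, 0.03, 0.05], [-0.005, -0.003, 0.003], 1],
  [[0.05, 0.03, 0.06], [0, 0, 0], 1],
  [[0.05, 0.03, 0.06], [0, 0, 0], 1],
  [[0, 0, 0.06], [0, 0, 0], 1],
  [[0, 0, 0.06], [0, 0, 0], 1],
  [[0, 0, 0.06], [0, 0, 0], 1],
  [[0, 0, 0.06], [0, 0, 0], 1],
  [[0, 0, 0.03], [0, 0, 0], 1],
  [[0, 0, 0], [0, 0, 0], 1],
  [[0, 0, 0], [0, 0, 0], 1],
])

```text
time: 6.38
position: [0.4973, 0.0432, 0.1092]
tcp_rot: [-167.2, 26.4, -146.1]
contact_force: [-0.5, -0.1, -0.8]
opening: 0.0125
grip_force: 107.6
```

```bash
python3 look.py | grep top;  python3 - <<'E'
from h import *
home=G-E*.0584+N*.0115+B*.0015
go(home-E*.068+N*.002,Rt(0))
E
```

```text
wrist 55 8 y -13.6 -13.6 ztop med [5.2 5.8 6.5]
wrist 65 175 y -13.9 12.0 ztop med [3.4 6.5 7.4]
wrist 75 5 y -14.0 10.6 ztop med [6.3 7.1 7.4]
top 25 45 y -23.0 16.4 ztop med [5.2 6.9 8.5]
top 35 42 y -22.6 16.8 ztop med [4.7 6.6 8.2]
top 45 26 y -22.7 17.6 ztop med [4.4 6.9 7.7]
top 55 17 y -22.3 16.6 ztop med [5.1 6.3 7. ]
top 65 20 y -22.8 15.6 ztop med [5.2 6.3 7.3]
top 75 22 y -24.9 19.8 ztop med [4.2 6.6 7.7]
top 85 25 y -27.7 22.6 ztop med [4.5 6.3 7.8]
top 95 7 y -29.0 21.0 ztop med [5.2 5.8 7.2]
top x max 98.3
top head 108 centre e,b [0.6 0. ] mean [ 0.4 -0.5 17.5] med h 17.7
top hub 341 centre e,b [ 0.6 -0.2] mean [ 2.1 -0.8 -5.1] med h -5.0
t 6.4833 p [0.4973 0.0431 0.1094] tgt [0.5033 0.052  0.0662] dworld [ 0.006   0.0089 -0.0432]
shift units now [0.069 0.09  0.274] | turn units [-0.01   -0.0134  0.0087] deg 1.7 | shift in final axes [0.076 0.085 0.274]
```

Call:
play_rows([
  [[0.03, 0.04, 0.03], [-0.005, -0.008, 0.005], 1],
  [[0.03, 0.04, 0.05], [-0.005, -0.008, 0.005], 1],
  [[0.03, 0.04, 0.06], [-0.002, -0.002, 0.001], 1],
  [[0, 0, 0.06], [0, 0, 0], 1],
  [[0, 0, 0.06], [0, 0, 0], 1],
  [[0, 0, 0], [0, 0, 0], 1],
])

```text
time: 6.98
position: [0.4983, 0.0491, 0.0698]
tcp_rot: [-168.3, 27.0, -146.8]
contact_force: [-1.3, 0.5, -2.3]
opening: 0.0127
grip_force: 107.6
```

```bash
cat > chk.py <<'E'
import sys
from h import *
home=G-E*.0584+N*.0122+B*.0015
go(home-E*float(sys.argv[1])*1e-3+N*float(sys.argv[2])*1e-3,Rt(0))
o=env.observe();d=(o["position"]-home); print("mm from home e,b,n",(d@np.c_[E,B,N]*1e3).round(1), "F e,b,n",(o["contact_force"]@np.c_[E,B,N]).round(1))
E
python3 chk.py 68 1
```

```text
t 6.9833 p [0.4983 0.0491 0.0698] tgt [0.5034 0.052  0.066 ] dworld [ 0.0052  0.0029 -0.0039]
shift units now [-0.023  0.006  0.041] | turn units [-0.0017 -0.0086  0.0013] deg 0.8 | shift in final axes [-0.023  0.006  0.041]
mm from home e,b,n [-71.4  -0.9   7.2] F e,b,n [-1.8  1.5 -1.4]
```

Call:
play_rows([
  [[0, 0.005, 0.025], [-0.002, -0.008, 0.001], 1],
  [[0, 0, 0.02], [0, -0.003, 0], 1],
  [[0, 0, 0], [0, 0, 0], 1],
  [[0, 0, 0], [0, 0, 0], 1],
])

```text
time: 7.32
position: [0.5008, 0.0508, 0.0648]
tcp_rot: [-168.3, 28.0, -146.5]
contact_force: [0.1, -0.4, -1.3]
opening: 0.0124
grip_force: 107.6
```

```bash
python3 chk.py 40 0.5; python3 look.py|grep top
```

```text
t 7.3167 p [0.5008 0.0508 0.0648] tgt [0.5244 0.0657 0.0786] dworld [0.0236 0.0149 0.0138]
shift units now [-0.207 -0.003  0.007] | turn units [0.0001 0.0026 0.0016] deg 0.3 | shift in final axes [-0.207 -0.002  0.006]
mm from home e,b,n [-71.1   0.3   1.4] F e,b,n [-0.7 -0.2 -1.1]
wrist 55 9 y -13.7 -13.6 ztop med [5.7 5.9 6.6]
wrist 65 176 y -14.0 12.0 ztop med [3.1 6.6 7.5]
wrist 75 6 y -13.4 12.0 ztop med [7.1 7.3 7.6]
wrist 85 257 y -12.1 10.9 ztop med [-9.  -7.2 -6.1]
top 25 39 y -23.2 16.2 ztop med [5.5 6.5 8.6]
top 35 41 y -24.0 16.3 ztop med [5.1 6.6 8.4]
top 45 23 y -23.0 14.6 ztop med [4.2 6.7 8.8]
top 55 17 y -23.0 16.1 ztop med [5.5 7.3 8.6]
top 65 22 y -22.5 16.7 ztop med [3.5 5.7 7.5]
top 75 22 y -25.3 17.8 ztop med [4.7 6.3 7.5]
top 85 38 y -28.0 22.3 ztop med [-5.1  3.5  7.3]
top 95 60 y -32.6 27.4 ztop med [-5.3 -3.4 -1.7]
top x max 104.8
top head 105 centre e,b [-0.6 -0.3] mean [ 0.3 -0.2 17.6] med h 17.6
top hub 340 centre e,b [ 0.  -0.8] mean [ 1.8 -0.8 -4.9] med h -4.8
```

Call:
play_rows([
  [[-0.03, 0, 0], [0, 0, 0], 1],
  [[-0.03, 0, 0], [0, 0, 0], 1],
  [[-0.03, 0, 0], [0, 0, 0], 1],
  [[-0.03, 0, 0], [0, 0, 0], 1],
  [[-0.03, 0, 0], [0, 0, 0], 1],
  [[-0.03, 0, 0], [0, 0, 0], 1],
  [[0, 0, 0], [0, 0, 0], 1],
])

```text
time: 8.0
position: [0.5219, 0.0648, 0.0779]
tcp_rot: [-168.3, 28.1, -146.5]
contact_force: [0.1, -0.5, -1.9]
opening: 0.0126
grip_force: 107.6
```

```bash
python3 chk.py 15 1
```

```text
t 8.0 p [0.5219 0.0648 0.0779] tgt [0.5426 0.0778 0.0907] dworld [0.0208 0.013  0.0128]
shift units now [-0.184 -0.004  0.003] | turn units [0.0003 0.0038 0.0016] deg 0.4 | shift in final axes [-0.184 -0.003  0.002]
mm from home e,b,n [-42.6   0.5   1.2] F e,b,n [-1.  -0.1 -1.6]
```

Call:
play_rows([
  [[-0.03, 0, 0], [0, 0.001, 0], 1],
  [[-0.03, 0, 0], [0, 0.001, 0], 1],
  [[-0.03, 0, 0], [0, 0.001, 0], 1],
  [[-0.03, 0, 0], [0, 0, 0], 1],
  [[0, 0, 0], [0, 0, 0], 1],
])

```text
time: 8.42
position: [0.5347, 0.0734, 0.086]
tcp_rot: [-168.4, 27.8, -146.5]
contact_force: [-0.1, 0.2, -1.0]
opening: 0.013
grip_force: 107.6
```

```bash
python3 chk.py 0 1;  python3 look.py|grep top
```

```text
t 8.4167 p [0.5347 0.0734 0.086 ] tgt [0.5537 0.0851 0.0977] dworld [0.019  0.0116 0.0116]
shift units now [-0.168 -0.005  0.002] | turn units [0.0005 0.0005 0.0016] deg 0.2 | shift in final axes [-0.168 -0.004  0.002]
mm from home e,b,n [-25.1   0.7   1.2] F e,b,n [-0.4  0.4 -0.9]
wrist 55 246 y -13.7 11.4 ztop med [-3.2 -2.8 -2.4]
wrist 65 784 y -14.0 12.3 ztop med [-2.5  2.   7.5]
wrist 75 29 y -14.1 12.0 ztop med [-1.   1.8  4.7]
top 25 40 y -23.3 16.1 ztop med [5.4 6.7 8.6]
top 35 46 y -22.8 16.3 ztop med [5.2 6.5 8. ]
top 45 51 y -32.4 26.5 ztop med [-5.4 -2.3  4.8]
top 55 57 y -35.0 32.7 ztop med [-5.  -3.1  4.5]
top 65 51 y -34.4 33.4 ztop med [-4.2  0.8 10. ]
top 75 61 y -33.5 34.2 ztop med [-1.8  9.7 18.2]
top 85 69 y -34.6 34.3 ztop med [-1.8  7.1 16.6]
top 95 85 y -34.7 34.5 ztop med [-5.  -2.8  0.5]
top x max 105.0
top head 109 centre e,b [-0.9  0.3] mean [ 0.1 -0.1 17.1] med h 17.1
top hub 294 centre e,b [-0.1 -0.7] mean [ 4.3 -2.5 -5.4] med h -5.5
```

Call:
play_rows([
  [[-0.03, 0, 0.002], [0, 0, 0], 1],
  [[-0.03, 0, 0.002], [0, 0, 0], 1],
  [[-0.03, 0, 0], [0, 0, 0], 1],
  [[-0.03, 0, 0], [0, 0, 0], 1],
], force=120)

```text
time: 8.85
position: [0.5463, 0.0809, 0.0923]
tcp_rot: [-168.4, 27.6, -146.6]
contact_force: [-2.9, 0.3, -3.7]
opening: 0.0125
grip_force: 116.9
```

```bash
python3 chk.py 0 1
```

```text
t 8.85 p [0.5463 0.0809 0.0923] tgt [0.5537 0.0851 0.0977] dworld [0.0074 0.0042 0.0054]
shift units now [-0.067 -0.005 -0.005] | turn units [ 0.0007 -0.002   0.001 ] deg 0.2 | shift in final axes [-0.067 -0.005 -0.004]
mm from home e,b,n [-10.    0.8   0.3] F e,b,n [-3.7  2.2 -1.8]
```

Call:
play_rows([
  [[-0.03, 0, -0.002], [0, 0, 0], 1],
  [[-0.03, 0, 0], [0, 0, 0], 1],
  [[-0.015, 0, 0], [0, 0, 0], 1],
  [[0, 0, 0], [0, 0, 0], 1],
])

```text
time: 9.18
position: [0.5545, 0.0861, 0.0977]
tcp_rot: [-168.4, 27.6, -146.7]
contact_force: [-6.3, -3.0, -7.0]
opening: 0.0124
grip_force: 117.2
```

```bash
python3 chk.py 0 1; python3 look.py|grep top
python3 - <<'E'
import cv2
p=cv2.imread("pics/w_last.png")
cv2.imwrite("pics/w_c.png",cv2.resize(p[190:340,180:380],(800,600)))
E
```

```text
t 9.1833 p [0.5545 0.0861 0.0977] tgt [0.5537 0.0851 0.0977] dworld [-0.0008 -0.0011 -0.0001]
shift units now [ 0.008 -0.004 -0.003] | turn units [ 0.0003 -0.0021  0.0009] deg 0.2 | shift in final axes [ 0.008 -0.004 -0.003]
mm from home e,b,n [1.1 0.6 0.6] F e,b,n [-9.4  1.6 -2.7]
wrist 25 162 y -35.0 35.0 ztop med [-7.9 -6.7 -5.6]
wrist 35 226 y -11.9 34.9 ztop med [17.7 18.6 19.2]
wrist 45 30 y -12.5 10.3 ztop med [19.  19.5 19.8]
wrist 55 6 y -12.3 9.4 ztop med [19.8 19.9 19.9]
top 25 59 y -34.5 30.3 ztop med [-3.5  3.9  6.9]
top 35 55 y -34.0 33.9 ztop med [-2.9  3.5  6.9]
top 45 54 y -34.6 35.0 ztop med [-2.6  0.1 16.6]
top 55 48 y -34.9 34.2 ztop med [-3.  -0.4 15.9]
top 65 67 y -33.1 34.2 ztop med [-1.6  1.   7. ]
top 75 78 y -33.9 34.9 ztop med [-3.5 -0.8  5.7]
top 85 64 y -34.0 28.2 ztop med [-3.  -0.1  4.5]
top 95 31 y -29.0 17.3 ztop med [-7.  -3.8 -1.9]
top x max 101.3
top head 103 centre e,b [-0.3  0.1] mean [ 0.   0.1 17.7] med h 17.7
top hub 247 centre e,b [1.2 0.2] mean [ 6.4 -2.5 -5.1] med h -5.0
```

View pics/w_c.png

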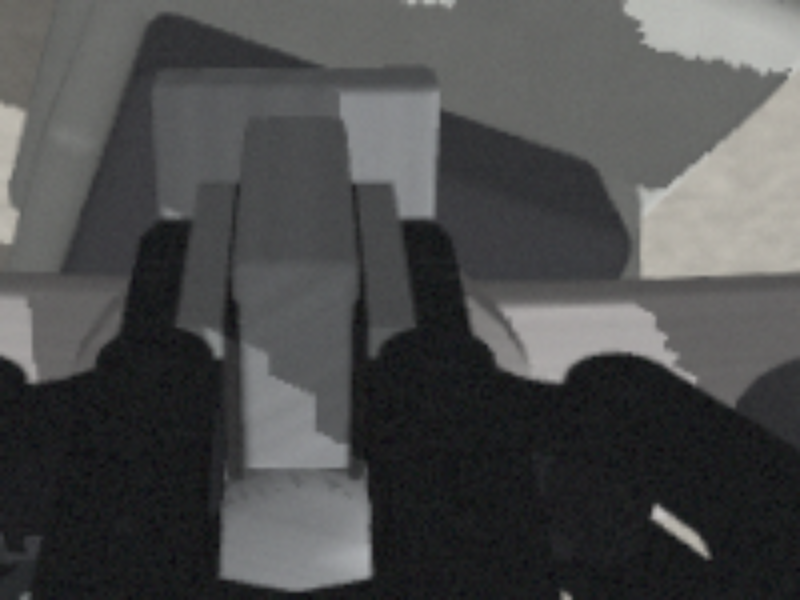

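The wrist crop shows the clip's tab between the pads, with the plate seated up against the spindle. The pose error is about 1 mm with a reaction force of about 9 N, so the bumps are past the shaft. I'll release and check.

Call:
play_rows([
  [[0, 0, 0], [0, 0, 0], 0],
  [[0, 0, 0], [0, 0, 0], 0],
  [[0, 0, 0], [0, 0, 0], 0],
  [[0, 0, 0], [0, 0, 0], 0],
  [[0, 0, -0.1], [0, 0, 0], 0],
  [[0, 0, -0.15], [0, 0, 0], 0],
  [[0, 0, -0.15], [0, 0, 0], 0],
  [[0, 0, -0.15], [0, 0, 0], 0],
  [[0, 0, -0.15], [0, 0, 0], 0],
  [[0, 0, -0.15], [0, 0, 0], 0],
  [[0, 0, -0.15], [0, 0, 0], 0],
  [[0, 0, 0], [0, 0, 0], 0],
])

```text
time: 10.28
position: [0.4991, 0.0739, 0.1978]
tcp_rot: [-168.3, 27.4, -146.9]
contact_force: [0.8, 0.2, 0.1]
opening: 0.0427
grip_force: 0.0
```

```bash
cat > clipchk.py <<'E'
from h import *
for cam in ("top","wrist"):
    I=optics.camera_info(cam); p,d=optics.snapshot(cam); W=cloud(cam,d,I); cv2.imwrite(f"pics/{cam}_c.png",p)
    w=W.reshape(-1,3); w=w[np.isfinite(w).all(1)]; q=(w-G)@np.c_[E,B,N]*1e3
    t=q[(q[:,0]<-35)&(q[:,0]>-90)&(abs(q[:,1])<20)&(q[:,2]>38)&(q[:,2]<50)]
    if len(t)>5: print(cam,"tab top",len(t),"median",np.median(t,0).round(1),"min",t.min(0).round(1),"max",t.max(0).round(1),"exp -60,0,44")
    k=q[(q[:,0]<-20)&(q[:,0]>-78)&(abs(q[:,1])<19)&(abs(q[:,1])>9)&(abs(q[:,2]-4)<5)]
    if len(k)>5:
        c=np.linalg.lstsq(np.c_[k[:,0]+50,k[:,1],np.ones(len(k))],k[:,2],rcond=None)[0]; print(cam,"plate",len(k),"slopes deg",np.degrees(c[:2]).round(1),"height",c[2].round(1),"exp 4")
    hd=q[(np.hypot(q[:,0],q[:,1])<30)&(q[:,2]>12)&(q[:,2]<23)]
    if len(hd)>5: print(cam,"head",len(hd),hd.mean(0).round(1),"ctr",((hd.max(0)+hd.min(0))/2).round(1))
    # empty well rim (funnel), at B=+95
    f=q[(np.hypot(q[:,0],q[:,1]-95)<32)&(q[:,2]>5)]
    if len(f)>20:
        top=np.percentile(f[:,2],98); g=f[f[:,2]>top-6]; print(cam,"funnel rim top",top.round(1),"ctr",((g.max(0)+g.min(0))/2).round(1),(g.max(0)-g.min(0)).round(1))
    s=q[(np.hypot(q[:,0],q[:,1]+95)<32)&(q[:,2]>70)]
    if len(s)>5: print(cam,"rtube top",len(s),s.mean(0).round(1),np.percentile(s[:,2],95))
print(env.observe()["position"])
E
python3 clipchk.py
python3 - <<'E'
import cv2
p=cv2.imread("pics/top_c.png")
cv2.imwrite("pics/top_cc.png",cv2.resize(p[140:230,170:290],(800,600),interpolation=cv2.INTER_CUBIC))
E
```

```text
top tab top 39 median [-63.4   2.5  40.6] min [-78.7  -4.6  38.3] max [-50.5   9.3  46.1] exp -60,0,44
top plate 85 slopes deg [ 2.8 -0.2] height 2.5 exp 4
top head 104 [ 0.  -0.2 17.3] ctr [-0.4  0.4 17.7]
top funnel rim top 61.0 ctr [ 1.3 95.9 58.5] [46.3 47.7  7. ]
top rtube top 55 [ -0.7 -94.4  84. ] 89.19164696680592
wrist tab top 605 median [-66.9   4.9  41.3] min [-81.2  -1.7  38.2] max [-51.8  12.1  43.4] exp -60,0,44
wrist plate 793 slopes deg [ 4.1 -0.2] height 2.6 exp 4
wrist head 978 [-3.7  3.2 17.7] ctr [-1.7  3.1 16.4]
wrist funnel rim top 58.8 ctr [-0.9 98.  56.4] [44.8 46.5  7.3]
wrist rtube top 481 [ -9.1 -88.3  81.4] 87.26626131704082
[0.49957238 0.0733663  0.19670075]
```

View pics/top_cc.png

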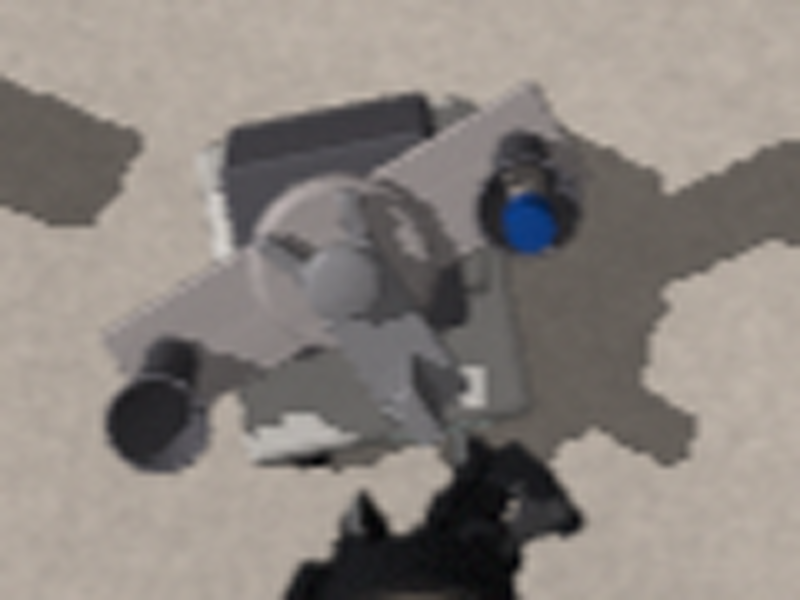

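Run:
```python
from h import *
W=np.load("W2.npy")
def box(n,u0,u1,v0,v1,z0,z1):
    w=W[v0:v1,u0:u1].reshape(-1,3); w=w[(w[:,2]>z0)&(w[:,2]<z1)]
    print(n,len(w),w.mean(0).round(4),w.min(0).round(3),w.max(0).round(3))
box("spray",320,355,135,172,.05,.12); box("spraytop",320,355,135,172,.15,.23); box("turq",345,360,172,188,.03,.15); box("brown",366,386,150,168,.03,.15); box("cap",372,392,176,195,.095,.12)
go(np.array([.52,.0,.30]),R.from_euler("xyz",[180,0,-162],degrees=True))
```

```text
spray 113 [ 0.6585 -0.2255  0.087 ] [ 0.644 -0.274  0.05 ] [ 0.7   -0.212  0.12 ]
spraytop 214 [ 0.664  -0.2425  0.1891] [ 0.63  -0.255  0.151] [ 0.701 -0.231  0.198]
turq 63 [ 0.6016 -0.2885  0.0839] [ 0.593 -0.3    0.034] [ 0.612 -0.281  0.104]
brown 74 [ 0.6608 -0.3668  0.0812] [ 0.653 -0.379  0.032] [ 0.673 -0.36   0.105]
cap 40 [ 0.579  -0.3713  0.1049] [ 0.57  -0.381  0.097] [ 0.589 -0.362  0.109]
t 10.3833 p [0.4996 0.0734 0.1967] tgt [0.52 0.   0.3 ] dworld [ 0.0204 -0.0734  0.1033]
shift units now [-0.18  -0.613 -0.569] | turn units [-0.0875  0.3175  0.1334] deg 32.0 | shift in final axes [ 0.022 -0.507 -0.689]
```

Call:
play_rows([
  [[0, -0.05, -0.15], [0, 0, 0], 0],
  [[0, -0.1, -0.2], [0, 0, 0], 0],
  [[0, -0.1, -0.2], [0, 0, 0], 0],
  [[0, -0.1, -0.2], [0, 0, 0], 0],
  [[0, -0.1, -0.1], [-0.0175, 0.0635, 0.0267], 0],
  [[0, -0.1, 0], [-0.0175, 0.0635, 0.0267], 0],
  [[0, -0.1, 0], [-0.0175, 0.0635, 0.0267], 0],
  [[0, -0.1, 0], [-0.0175, 0.0635, 0.0267], 0],
  [[0, -0.1, 0], [-0.0175, 0.0635, 0.0267], 0],
  [[0, 0, 0], [0, 0, 0], 0],
])

```text
time: 11.22
position: [0.5034, -0.0364, 0.2702]
tcp_rot: [-179.5, -1.2, -162.9]
contact_force: [-0.5, -1.4, -1.3]
opening: 0.0427
grip_force: 0.0
```

Run:
```python
from h import *
go(np.array([.579,-.371,.25]),R.from_euler("xyz",[180,0,-162],degrees=True))
```

```text
t 11.2167 p [ 0.5034 -0.0364  0.2702] tgt [ 0.579 -0.371  0.25 ] dworld [ 0.0756 -0.3346 -0.0202]
shift units now [ 0.173 -2.279  0.159] | turn units [-0.0058 -0.0132 -0.0094] deg 1.6 | shift in final axes [ 0.21  -2.277  0.135]
```

Call:
play_rows([
  [[0.017, -0.1, 0], [-0.006, -0.013, -0.009], 0],
  [[0.02, -0.23, 0], [0, 0, 0], 0],
  [[0.02, -0.23, 0], [0, 0, 0], 0],
  [[0.02, -0.23, 0], [0, 0, 0], 0],
  [[0.02, -0.23, 0], [0, 0, 0], 0],
  [[0.02, -0.23, 0], [0, 0, 0], 0],
  [[0.02, -0.23, 0], [0, 0, 0], 0],
  [[0.02, -0.23, 0], [0, 0, 0], 0],
  [[0.02, -0.23, 0], [0, 0, 0], 0],
  [[0.01, -0.23, 0], [0, 0, 0], 0],
  [[0.01, -0.1, 0], [0, 0, 0], 0],
  [[0, 0, 0], [0, 0, 0], 0],
])

```text
time: 12.22
position: [0.5803, -0.3697, 0.2717]
tcp_rot: [-179.6, 0.3, -162.0]
contact_force: [-0.0, -0.1, 0.0]
opening: 0.0427
grip_force: 0.0
```

```bash
cat > cap.py <<'E'
from h import *
I=optics.camera_info("wrist"); p,d=optics.snapshot("wrist"); cv2.imwrite("pics/w_cap.png",p); W=cloud("wrist",d,I)
h=cv2.cvtColor(p,cv2.COLOR_BGR2HSV); blue=(h[...,0]>100)&(h[...,0]<130)&(h[...,1]>120)
near=(abs(W[...,0]-.579)<.04)&(abs(W[...,1]+.371)<.04)
m=blue&near&(W[...,2]>.09)&(W[...,2]<.125)
w=W[m]; zt=np.percentile(w[:,2],90); t=w[w[:,2]>zt-.004]
c=cv2.minEnclosingCircle((t[:,:2]*1000).astype(np.float32)); print("cap",len(t),"top z",zt,"circle",c,"mean",t.mean(0))
go(np.array([c[0][0]/1e3,c[0][1]/1e3,.075]),R.from_euler("xyz",[180,0,-162],degrees=True))
E
python3 cap.py
```

```text
cap 277 top z 0.10562404021937327 circle ((578.0214233398438, -371.6266784667969), 10.712722778320312) mean [ 0.57730278 -0.37150479  0.10482217]
t 12.2667 p [ 0.5805 -0.3668  0.2722] tgt [ 0.578  -0.3716  0.075 ] dworld [-0.0025 -0.0048 -0.1972]
shift units now [ 0.033 -0.018  1.314] | turn units [-0.0039  0.0037  0.0023] deg 0.5 | shift in final axes [ 0.026 -0.026  1.314]
```

Call:
play_rows([
  [[0.02, -0.015, 0.1], [-0.004, 0.004, 0.002], 0],
  [[0.01, -0.01, 0.2], [0, 0, 0], 0],
  [[0, 0, 0.2], [0, 0, 0], 0],
  [[0, 0, 0.2], [0, 0, 0], 0],
  [[0, 0, 0.15], [0, 0, 0], 0],
  [[0, 0, 0.1], [0, 0, 0], 0],
  [[0, 0, 0], [0, 0, 0], 0],
])

```text
time: 12.85
position: [0.5764, -0.3669, 0.1286]
tcp_rot: [179.7, -0.0, -161.6]
contact_force: [-0.1, 0.2, -0.2]
opening: 0.0424
grip_force: 0.0
```

```bash
python3 cap.py
```

```text
cap 789 top z 0.1056381528688109 circle ((577.6678466796875, -371.8242492675781), 10.410179138183594) mean [ 0.57704552 -0.37187209  0.10485686]
t 12.9 p [ 0.5774 -0.3674  0.131 ] tgt [ 0.5777 -0.3718  0.075 ] dworld [ 0.0003 -0.0045 -0.056 ]
shift units now [ 0.008 -0.03   0.373] | turn units [0.0022 0.0008 0.0043] deg 0.4 | shift in final axes [ 0.007 -0.029  0.373]
```

Call:
play_rows([
  [[0.008, -0.03, 0.01], [0.002, 0, 0.004], 0],
  [[0, -0.01, 0.05], [0, 0, 0], 0],
  [[0, 0, 0.08], [0, 0, 0], 0],
  [[0, 0, 0.08], [0, 0, 0], 0],
  [[0, 0, 0.08], [0, 0, 0], 0],
  [[0, 0, 0.06], [0, 0, 0], 0],
  [[0, 0, 0.0], [0, 0, 0], 0],
  [[0, 0, 0.0], [0, 0, 0], 0],
])

```text
time: 13.57
position: [0.5785, -0.3739, 0.0779]
tcp_rot: [180.0, 0.2, -162.0]
contact_force: [-0.0, -0.3, 0.5]
opening: 0.0425
grip_force: 0.0
```

Run:
```python
from h import *
go(np.array([.5778,-.3717,.075]),R.from_euler("xyz",[180,0,-162],degrees=True))
```

```text
t 13.5667 p [ 0.5785 -0.3739  0.0779] tgt [ 0.5778 -0.3717  0.075 ] dworld [-0.0007  0.0022 -0.0029]
shift units now [0.    0.015 0.019] | turn units [0.0003 0.0018 0.    ] deg 0.2 | shift in final axes [0.    0.015 0.019]
```

Call:
play_rows([
  [[0, 0.014, 0.018], [0, 0, 0], 0],
  [[0, 0, 0], [0, 0, 0], 0],
  [[0, 0, 0], [0, 0, 0], 1],
  [[0, 0, 0], [0, 0, 0], 1],
  [[0, 0, 0], [0, 0, 0], 1],
  [[0, 0, 0], [0, 0, 0], 1],
  [[0, 0, 0], [0, 0, 0], 1],
  [[0, 0, -0.05], [0, 0, 0], 1],
  [[0, 0, -0.1], [0, 0, 0], 1],
  [[0, 0, -0.15], [0, 0, 0], 1],
  [[0, 0, -0.2], [0, 0, 0], 1],
  [[0, 0, -0.2], [0, 0, 0], 1],
  [[0, 0, -0.2], [0, 0, 0], 1],
  [[0, 0, -0.2], [0, 0, 0], 1],
  [[0, 0, -0.2], [0, 0, 0], 1],
  [[0, 0, -0.2], [0, 0, 0], 1],
  [[0, 0, -0.15], [0, 0, 0], 1],
  [[0, 0, 0], [0, 0, 0], 1],
], force=50)

```text
time: 15.07
position: [0.5788, -0.372, 0.3301]
tcp_rot: [-179.7, 0.5, -162.0]
contact_force: [0.9, 0.8, -1.1]
opening: 0.0192
grip_force: 48.9
```

Run:
```python
from h import *
o=env.observe(); r=R.from_euler("xyz",o["tcp_rot"],degrees=True)
for cam in ("side","top"):
    I=optics.camera_info(cam); p,d=optics.snapshot(cam); W=cloud(cam,d,I); cv2.imwrite(f"pics/{cam}_g.png",p)
    w=W.reshape(-1,3); c=p.reshape(-1,3).astype(int); k=np.isfinite(w).all(1); w=w[k];c=c[k]
    t=r.inv().apply(w-o["position"]); m=(np.hypot(t[:,0],t[:,1])<.03)&(t[:,2]>.0)&(t[:,2]<.12)
    print(cam,m.sum())
    if m.sum()>5:
        for a in range(0,100,15):
            s=t[m&(t[:,2]>a/1e3)&(t[:,2]<a/1e3+.015)]
            if len(s): print(a,len(s),(s.mean(0)*1e3).round(1),(s.min(0)*1e3).round(1),(s.max(0)*1e3).round(1))
for cam in("top",):
    I=optics.camera_info(cam)
    q=(W.reshape(-1,3)-G)@np.c_[E,B,N]*1e3; q=q[np.isfinite(q).all(1)]
    f=q[(np.hypot(q[:,0],q[:,1]-95)<32)&(q[:,2]>5)]
    g=f[f[:,2]>53]; print("rim",len(g),((g.max(0)+g.min(0))/2).round(1),np.percentile(g[:,2],[10,25,50,75,90]))
# target above the funnel: axis (0,95.5) ; tilt about tool such that y stays: choose turn
for turn in (-30,-20,-10,0,10):
    print(turn); go(G+B*.0955+N*(-.014+.09+.068),Rt(turn))
```

```text
side 186
0 44 [ 6.3 -3.4  8. ] [-3.3 -9.3  0.2] [11.9  7.3 14.9]
15 41 [ 5.6 -3.3 22.4] [-6.6 -9.9 15.2] [10.7  6.2 29.2]
30 46 [ 5.7 -3.4 38.1] [-3.4 -8.4 30. ] [10.7  5.6 44.9]
45 39 [ 6.  -2.9 52.5] [-5.5 -9.  45.9] [10.5  6.2 59.6]
60 16 [ 6.2 -3.4 63. ] [-1.  -8.5 60.5] [10.1  2.4 68.5]
top 5
rim 66 [ 1.5 95.7 57.2] [54.17405098 55.68149377 57.07638188 58.02110496 59.8424595 ]
-30
t 15.1667 p [ 0.5775 -0.372   0.3253] tgt [0.4894 0.1844 0.2215] dworld [-0.0881  0.5565 -0.1038]
shift units now [-0.585  3.711  0.686] | turn units [-0.0028 -0.3307  0.1914] deg 34.4 | shift in final axes [0.906 3.659 0.616]
-20
t 15.1667 p [ 0.5775 -0.372   0.3253] tgt [0.4894 0.1844 0.2215] dworld [-0.0881  0.5565 -0.1038]
shift units now [-0.585  3.711  0.686] | turn units [ 0.026  -0.3286  0.0828] deg 30.6 | shift in final axes [0.257 3.76  0.616]
-10
t 15.1667 p [ 0.5775 -0.372   0.3253] tgt [0.4894 0.1844 0.2215] dworld [-0.0881  0.5565 -0.1038]
shift units now [-0.585  3.711  0.686] | turn units [ 0.0545 -0.3249 -0.0259] deg 29.7 | shift in final axes [-0.4    3.748  0.616]
0
t 15.1667 p [ 0.5775 -0.372   0.3253] tgt [0.4894 0.1844 0.2215] dworld [-0.0881  0.5565 -0.1038]
shift units now [-0.585  3.711  0.686] | turn units [ 0.0828 -0.3195 -0.1345] deg 32.1 | shift in final axes [-1.045  3.621  0.616]
10
t 15.1667 p [ 0.5775 -0.372   0.3253] tgt [0.4894 0.1844 0.2215] dworld [-0.0881  0.5565 -0.1038]
shift units now [-0.585  3.711  0.686] | turn units [ 0.1108 -0.3124 -0.2431] deg 37.0 | shift in final axes [-1.658  3.385  0.616]
```

Call:
play_rows([
  [[-0.02, 0.12, 0], [0, 0, 0], 1],
  [[-0.035, 0.22, 0], [0, 0, 0], 1],
  [[-0.035, 0.22, 0], [0, 0, 0], 1],
  [[-0.035, 0.22, 0], [0, 0, 0], 1],
  [[-0.035, 0.22, 0], [0, 0, 0], 1],
  [[-0.035, 0.22, 0], [0, 0, 0], 1],
  [[-0.035, 0.22, 0], [0, 0, 0], 1],
  [[-0.035, 0.22, 0], [0, 0, 0], 1],
  [[-0.035, 0.22, 0], [0, 0, 0], 1],
  [[-0.035, 0.22, 0], [0, 0, 0], 1],
  [[-0.035, 0.22, 0], [0, 0, 0], 1],
  [[-0.035, 0.22, 0], [0, 0, 0], 1],
  [[-0.035, 0.22, 0], [0, 0, 0], 1],
  [[-0.035, 0.22, 0], [0, 0, 0], 1],
  [[-0.035, 0.22, 0], [0, 0, 0], 1],
  [[-0.035, 0.22, 0], [0, 0, 0], 1],
  [[-0.035, 0.22, 0], [0, 0, 0], 1],
  [[-0.02, 0.1, 0], [0, 0, 0], 1],
  [[0, 0, 0], [0, 0, 0], 1],
])

```text
time: 16.75
position: [0.4877, 0.1929, 0.3231]
tcp_rot: [180.0, 0.2, -161.7]
contact_force: [-0.6, -0.6, -1.3]
opening: 0.0194
grip_force: 49.0
```

Call:
play_rows([
  [[0, 0, 0], [0.009, -0.054, -0.0043], 1],
  [[0, 0, 0], [0.009, -0.054, -0.0043], 1],
  [[0, 0, 0], [0.009, -0.054, -0.0043], 1],
  [[0, 0, 0], [0.009, -0.054, -0.0043], 1],
  [[0, 0, 0], [0.009, -0.054, -0.0043], 1],
  [[0, 0, 0], [0.009, -0.054, -0.0043], 1],
  [[0, 0, 0], [0, 0, 0], 1],
  [[0, 0, 0], [0, 0, 0], 1],
])

```text
time: 17.42
position: [0.4887, 0.188, 0.3229]
tcp_rot: [-173.8, 29.1, -158.1]
contact_force: [0.0, 0.1, 0.5]
opening: 0.0195
grip_force: 49.1
```

```bash
cat > tgt.py <<'E'
import sys
from h import *
k=float(sys.argv[1]) # tube-bottom height over floor, mm
go(G+B*.0955+E*.0008+N*(-.014+k/1e3+.068),Rt(-10))
o=env.observe(); r=R.from_euler("xyz",o["tcp_rot"],degrees=True)
b=o["position"]+r.apply([0,0,.068]); print("bottom e,b,n over floor",((b-G)@np.c_[E,B,N]*1e3-[.8,95.5,-14]).round(1),"F",(o["contact_force"]@np.c_[E,B,N]).round(1))
E
python3 tgt.py 90
```

```text
t 17.4167 p [0.4887 0.188  0.3229] tgt [0.49   0.1848 0.2219] dworld [ 0.0013 -0.0031 -0.1011]
shift units now [0.327 0.041 0.588] | turn units [-0.0003 -0.0029 -0.0006] deg 0.3 | shift in final axes [0.33  0.041 0.586]
bottom e,b,n over floor [ 47.4 -14.7 178. ] F [ 0.3 -0.   0.4]
```

Call:
play_rows([
  [[0.08, 0.01, 0.05], [0, -0.002, 0], 1],
  [[0.1, 0.015, 0.1], [0, 0, 0], 1],
  [[0.1, 0.015, 0.1], [0, 0, 0], 1],
  [[0.08, 0.01, 0.1], [0, 0, 0], 1],
  [[0.02, 0, 0.1], [0, 0, 0], 1],
  [[0, 0, 0.1], [0, 0, 0], 1],
  [[0, 0, 0], [0, 0, 0], 1],
  [[0, 0, 0], [0, 0, 0], 1],
])

```text
time: 18.08
position: [0.4796, 0.1843, 0.2264]
tcp_rot: [-174.2, 29.1, -158.1]
contact_force: [-0.7, -0.4, -1.0]
opening: 0.0193
grip_force: 49.1
```

```bash
python3 tgt.py 80
python3 - <<'E'
from h import *
o=env.observe(); r=R.from_euler("xyz",o["tcp_rot"],degrees=True)
for cam in ("top","side"):
    I=optics.camera_info(cam); p,d=optics.snapshot(cam); W=cloud(cam,d,I)
    w=W.reshape(-1,3); w=w[np.isfinite(w).all(1)]
    t=r.inv().apply(w-o["position"])*1e3; m=(np.hypot(t[:,0],t[:,1])<22)&(t[:,2]>2)&(t[:,2]<72)
    for a in (5,25,45):
        s=t[m&(t[:,2]>a)&(t[:,2]<a+20)]
        if len(s): print(cam,"tube",a,len(s),"ctr",((s.min(0)+s.max(0))/2).round(1),s.min(0).round(1),s.max(0).round(1))
    q=(w-G)@np.c_[E,B,N]*1e3; g=q[(np.hypot(q[:,0],q[:,1]-95)<32)&(q[:,2]>53)&(q[:,2]<63)]
    if len(g): print(cam,"rim",len(g),((g.max(0)+g.min(0))/2).round(1),np.median(g[:,2]))
    cv2.imwrite(f"pics/{cam}_f.png",p)
cv2.imwrite("pics/side_fc.png",cv2.resize(p[120:240,190:350],(800,600),interpolation=cv2.INTER_CUBIC))
E
```

```text
t 18.0833 p [0.4796 0.1843 0.2264] tgt [0.4949 0.1857 0.2132] dworld [ 0.0153  0.0013 -0.0132]
shift units now [-0.043 -0.017  0.127] | turn units [ 0.0033 -0.0027 -0.0016] deg 0.4 | shift in final axes [-0.042 -0.016  0.127]
bottom e,b,n over floor [-6.   3.9 99.1] F [-1.2  0.2 -0.5]
top tube 5 13 ctr [-7.  -3.8 14. ] [ -9.6 -10.2   6.3] [-4.5  2.7 21.8]
top tube 25 16 ctr [-5.6 -4.  34.5] [ -9.3 -10.6  27.6] [-2.   2.5 41.3]
top tube 45 18 ctr [-3.4 -3.  55.7] [ -9.2 -10.9  46.6] [ 2.3  4.9 64.8]
top rim 55 [ 1.2 96.1 57.9] 57.418281708593355
side tube 5 27 ctr [ 1.9 -5.1 15.1] [ -6.3 -12.1   5.6] [10.1  1.9 24.6]
side tube 25 27 ctr [ 2.  -5.7 35.7] [ -6.6 -14.4  26.8] [10.7  3.1 44.6]
side tube 45 21 ctr [ 2.4 -4.8 54.6] [ -5.5 -11.1  45. ] [10.3  1.4 64.1]
side rim 57 [ 1.  97.7 58.1] 57.43415899024358
```

View pics/side_fc.png

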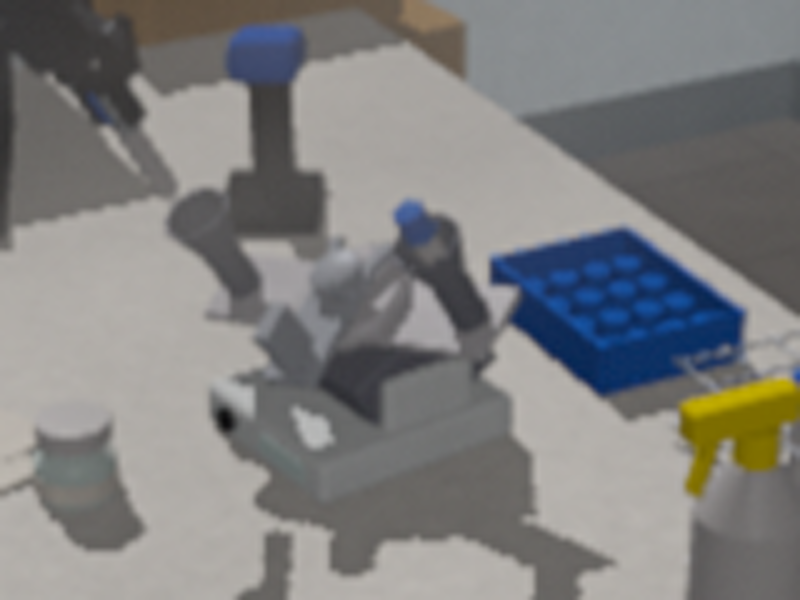

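Call:
play_rows([
  [[-0.025, 0, 0.02], [0.002, -0.002, -0.001], 1],
  [[-0.02, 0, 0.05], [0.001, -0.001, 0], 1],
  [[0, 0, 0.06], [0, 0, 0], 1],
  [[0, 0, 0.06], [0, 0, 0], 1],
  [[0, 0, 0], [0, 0, 0], 1],
])

```text
time: 18.6
position: [0.4994, 0.1877, 0.2053]
tcp_rot: [-173.6, 29.5, -158.0]
contact_force: [-0.8, -0.8, -1.3]
opening: 0.0195
grip_force: 49.1
```

```bash
python3 tgt.py 50
```

```text
t 18.6 p [0.4994 0.1877 0.2053] tgt [0.5097 0.1881 0.1872] dworld [ 0.0102  0.0004 -0.0181]
shift units now [ 0.003 -0.008  0.138] | turn units [-0.0024  0.0015 -0.0005] deg 0.3 | shift in final axes [ 0.003 -0.008  0.138]
bottom e,b,n over floor [ 0.8  0.9 70.8] F [-1.5 -0.1 -0.6]
```

Call:
play_rows([
  [[0.002, 0.01, 0.02], [-0.002, 0.001, 0], 1],
  [[0, 0, 0.05], [0, 0, 0], 1],
  [[0, 0, 0.06], [0, 0, 0], 1],
  [[0, 0, 0.06], [0, 0, 0], 1],
  [[0, 0, 0.05], [0, 0, 0], 1],
  [[0, 0, 0], [0, 0, 0], 1],
])

```text
time: 19.1
position: [0.5163, 0.1922, 0.174]
tcp_rot: [-173.8, 29.4, -158.0]
contact_force: [0.2, -0.4, -1.2]
opening: 0.0196
grip_force: 49.1
```

```bash
python3 tgt.py 20
```

```text
t 19.1 p [0.5163 0.1922 0.174 ] tgt [0.5244 0.1906 0.1612] dworld [ 0.0081 -0.0016 -0.0128]
shift units now [ 0.002 -0.019  0.1  ] | turn units [-0.0004  0.0008 -0.0001] deg 0.1 | shift in final axes [ 0.002 -0.019  0.1  ]
bottom e,b,n over floor [ 0.8  2.8 35. ] F [-0.6 -0.3 -1.1]
```

Call:
play_rows([
  [[0, 0, 0.03], [0, 0, 0], 1],
  [[0, 0, 0.04], [0, 0, 0], 1],
  [[0, 0, 0.04], [0, 0, 0], 1],
  [[0, 0, 0.02], [0, 0, 0], 1],
  [[0, 0, 0], [0, 0, 0], 1],
])

```text
time: 19.52
position: [0.5259, 0.1939, 0.1577]
tcp_rot: [-173.7, 29.5, -157.9]
contact_force: [-0.1, 0.2, -1.1]
opening: 0.0199
grip_force: 49.1
```

```bash
python3 tgt.py 10
```

```text
t 19.5167 p [0.5259 0.1939 0.1577] tgt [0.5293 0.1914 0.1525] dworld [ 0.0034 -0.0024 -0.0051]
shift units now [ 0.004 -0.019  0.04 ] | turn units [-0.0005  0.0013 -0.    ] deg 0.1 | shift in final axes [ 0.004 -0.019  0.04 ]
bottom e,b,n over floor [ 1.2  2.7 15.9] F [-0.5  0.4 -1. ]
```

Now let go, wait for it to slide down, and back off along the axis.

Call:
play_rows([
  [[0, 0, 0], [0, 0, 0], 0],
  [[0, 0, 0], [0, 0, 0], 0],
  [[0, 0, 0], [0, 0, 0], 0],
  [[0, 0, 0], [0, 0, 0], 0],
  [[0, 0, 0], [0, 0, 0], 0],
  [[0, 0, 0], [0, 0, 0], 0],
  [[0, 0, -0.1], [0, 0, 0], 0],
  [[0, 0, -0.15], [0, 0, 0], 0],
  [[0, 0, -0.15], [0, 0, 0], 0],
  [[0, 0, -0.15], [0, 0, 0], 0],
  [[0, 0, -0.15], [0, 0, 0], 0],
  [[0, 0, -0.15], [0, 0, 0], 0],
  [[0, 0, -0.15], [0, 0, 0], 0],
  [[0, 0, -0.15], [0, 0, 0], 0],
  [[0, 0, 0], [0, 0, 0], 0],
])

```text
time: 20.77
position: [0.4501, 0.1795, 0.2921]
tcp_rot: [-173.4, 29.4, -157.9]
contact_force: [1.0, 1.3, 0.6]
opening: 0.0424
grip_force: 0.0
```

```bash
python3 clipchk.py
python3 - <<'E'
from h import *
for cam in ("top","side"):
    I=optics.camera_info(cam); p,d=optics.snapshot(cam); W=cloud(cam,d,I); cv2.imwrite(f"pics/{cam}_z.png",p)
    hsv=cv2.cvtColor(p,cv2.COLOR_BGR2HSV); bl=(hsv[...,0]>100)&(hsv[...,0]<130)&(hsv[...,1]>110)&np.isfinite(W).all(2)
    q=(W[bl]-G)@np.c_[E,B,N]*1e3
    for s in (1,-1):
        k=q[np.hypot(q[:,0],q[:,1]-95*s)<30]
        if len(k): print(cam,"cap side",s,len(k),k.mean(0).round(1),"top",np.percentile(k[:,2],[50,90]).round(1))
p=cv2.imread("pics/side_z.png"); cv2.imwrite("pics/side_zc.png",cv2.resize(p[120:240,190:350],(800,600),interpolation=cv2.INTER_CUBIC))
E
```

```text
top tab top 41 median [-63.6   1.8  41. ] min [-79.4  -4.6  38. ] max [-49.5   9.8  46.4] exp -60,0,44
top plate 87 slopes deg [3.1 0.4] height 2.6 exp 4
top head 105 [ 0.1  0.1 17.3] ctr [-0.3  0.9 17.3]
top funnel rim top 688.6 ctr [-16.5  91.3 688.2] [15.3 38.9 11. ]
top rtube top 55 [ -0.9 -94.7  84.2] 89.23704399833035
wrist tab top 302 median [-65.5   5.8  41.2] min [-80.3  -2.5  38.1] max [-50.9  12.8  44.3] exp -60,0,44
wrist plate 446 slopes deg [ 2.6 -0.7] height 2.9 exp 4
wrist head 593 [-2.1  4.5 17.7] ctr [-1.2  3.4 16.3]
wrist funnel rim top 322.1 ctr [-14.   96.6 320.3] [19.  59.7  8.3]
wrist rtube top 324 [ -4.1 -88.3  83.1] 87.3699007178775
[0.4503029  0.17944274 0.28921253]
top cap side 1 56 [ 1.2 99.5 83.2] top [84.7 87.8]
top cap side -1 62 [ -1.4 -92.5  78.8] top [85.2 88.4]
side cap side 1 6 [ -5.2 100.7  87.7] top [87.8 88.3]
side cap side -1 17 [ -7.5 -94.8  85.4] top [87.2 89.1]
```

View pics/side_zc.png

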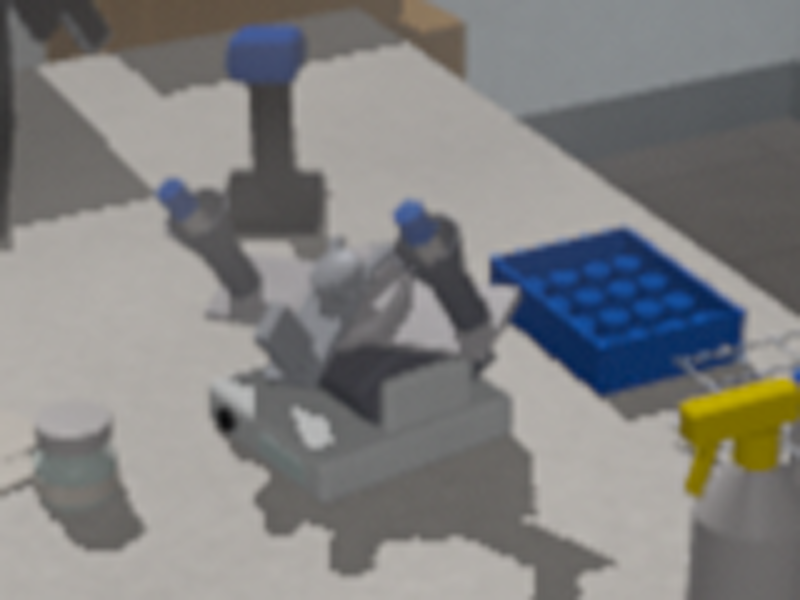

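The tall tube's cap, at (172,195) in the crop, stands as high above its well as the right-hand tube's, so it is on the bottom. The clip is home with about 3° of tilt, so I'll hand in.

```bash
python3 -c "
from station import hand_in
print(hand_in())"
```

```text
the job is handed in; nothing more can be done
None
```

I handed the job in after about 21 s of robot time. In the last images the small clip was home on the spindle, with about 3° of tilt. The tall tube sat cap up on the bottom of the left well, level with the right-hand tube. `hand_in()` returned no verdict.

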